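# Unbolt the bubble chamber and hold its lid half open

## Task

The phone screen in the small pressure chamber is done: unbolt the lid by winding the hand wheel on top of it anticlockwise (seen from above) a full turn, right up to its stop, with the lid still down. Then take the lid by the bar along its front edge, raise it half open, to 45 degrees, and finish while still holding it there by the bar, since it falls shut by itself and I need both hands to lift the screen out. Leave the other things on the bench where they are.

Things in the scene. Friction and masses are not known exactly. Their poses are not given: they have to be found in the camera images.
- chamber: pressure chamber, fixed: grey box 136 mm deep (x), 226 wide (y), rim 86 mm above the bench, gauge and dial in front; dark steel keepers at both sides, 129 mm from the middle and 129 high. Origin: centre of its underside on the bench; x to its back (hinge side), y to its left, z up. Its front faces the robot, turned at most 0.3 rad
- lid (a joint): lid angle, rad: 0 shut, grows as the front edge rises, 0.785 = 45 degrees, stop at 1.45. Aluminium plate 128 x 200 x 14 mm, top 103 mm above the bench when shut; about 1 kg with its fittings, falls shut when let go, some 5 N lifts it at the bar. Bolted, it rises at most 0.05 rad
- lid_hinge (a point): middle of the lid's hinge axis, which runs along the chamber's y, 78 mm behind the chamber's middle and 96 mm above the bench. Beware of the fixed shelf board over the back of the bench: front edge at x = 0.62 m in the robot's frame, underside 0.52 m above the bench; lean the wrist back towards the robot to stay clear of it
- lid_bar: round steel hand bar, a revolving sleeve 12 mm thick and 90 mm long between two bent end arms, along the lid's front edge (its y); it turns freely about its length. Origin: middle of the bar. 37 mm in front of the lid's edge, 123 mm above the bench when shut; 181 mm from the hinge axis, 8.6 degrees above level from it when shut
- wheel (a joint): hand wheel angle, rad, growing anticlockwise from above: starts at 0 to 0.35, stop at 6.9. Wheel on the lid, 85 mm across, rim 145 mm above the bench when shut. It draws two pairs of 10 mm bolts in from under the keepers (clear from about 5.4). Light friction (about 3 N at the grip); stays where it is left
- wheel_axis (a point): point on the wheel's axis, in the middle of the lid, at the height of the middle of the grip (170 mm above the bench when shut); the grip circles round it at a radius of 38 mm
- grip_mid (a point): middle of the wheel's revolving hand grip: upright black cylinder 18 mm thick, 33 mm high, on the wheel's rim, turning freely on its pin; its top is 15 mm above this point. With the wheel at its stop the grip is straight behind the wheel's axis
- pot_paste: round pot 40 mm across, 22 mm high, to the right of the chamber; origin under its middle; bystander
- screw_tray: round metal tray 103 mm across, 18 mm high, to the left of the chamber; origin under its middle; bystander
- driver_red: screwdriver 165 mm long, 20 mm thick, lying in front of the chamber; origin under its middle; bystander
- spudger: flat pry tool 113 x 13 x 9 mm, lying in front of the chamber; origin under its middle; bystander
- kapton: roll of tape 62 mm across, 12 mm high, lying in front of the chamber; origin under its middle; bystander
- part_box: small cardboard box 70 x 50 x 28 mm, at the front left of the bench; origin under its middle; bystander

How it is judged:
On the way:
1. the wheel has been wound a full turn to its stop while the lid is still down (value of joint wheel above 6.66 rad and value of joint lid below 0.06 rad), for 0.2 s.
At the end, for the whole second after the job is handed in: the lid stands still at 45 degrees (within 5 degrees), the fingers hold it by its front bar (more than 1 N on the bar), and the wheel is still wound back (above 6.4 rad) (value of joint lid between 0.698 and 0.873 rad and velocity of joint lid between -0.05 and 0.05 rad/s and contact force between the fingers and lid_bar above 1 N and value of joint wheel above 6.4 rad); the arm keeps its last pose, push and grip.
It fails at once if another thing on the bench is moved by more than 30 mm (distance of any of pot_paste, screw_tray, driver_red, spudger, kapton, part_box from where it was at the start of the episode above 0.03 m).
It also fails if it takes over 64 s, if anything falls off the work surface, if the arm or the gripper's body presses on something with over 40 N, if the wrist force passes 120 N, or if a joint passes its speed limit or range.

## Robot

A 6-joint arm with a two-finger parallel gripper is mounted at the origin on a cart in front of the work surface, level with it; the furniture and walls round the work are solid. World frame = base frame: x ahead of the robot, y to its left, z up, the work surface at z = 0. Lengths are in m, angles in rad, forces in N, time in s.
With the tool pointing down it reaches from about 0.375 to 0.825 m from the base axis. Payload 5.5 kg.
Tool frame: the origin (TCP) lies at the very end of the fingers, on their centre line; the grasp point (between the pads) lies behind it (env.grip_point_offset is the z of the grasp point in the tool frame, in m); z points along the fingers, y is the line along which they close (so a half turn about z gives the same grasp; the last joint's range is limited). The gripper opens to 85 mm and grips with 20 to 120 N. Pads are 22 mm wide; open, the fingers measure 114 mm over their backs; the gripper's body (76 mm by 85 mm) begins 54 mm behind the grasp point. The pads swing forward as they close: fully open they stand 13 mm farther back than shut.
Start: joints at [-1.149, 0.314, -0.047, 1.21, 0, 1.571], TCP at [0.246, -0.547, 0.231] pointing down, gripper open.
Joint ranges: [-2.67, 2.67], [-0.69, 1.73], [-1.03, 1.25], [-2.08, 2.16], [-1.42, 1.45], [-3.14, 3.14]. Speed limits (rad/s): [2.39, 2.39, 3.01, 3.14, 3.14, 3.14].

## Interface

Orientations are given as a rotation vector (axis times angle).
In Python, from workcell import env, optics gives the robot as it stands. The module is installed in compiled form; this text tells all that it offers.
- The arm moves only by the tool apply_moves, never from a script. Its argument "increments" is a list of rows, each a list of 7 numbers: the turn, a rotation vector about the tool's x, y, z in rad, then the shift along the tool's x, y, z in mm, then the finger opening in mm, from 0 to 85.4. In form: [[wx, wy, wz, dx, dy, dz, grip], ...]. A call has exactly 5 rows; each row shifts and turns the commanded pose from where the row before left it, along the tool's axes as they then stand; what a row does not reach is not made up. A row lasts 1/12 s, in which the tool goes at most 41.7 mm and 7.16 degrees, less where a joint would pass 70% of its speed; a pose out of reach is approached as far as the arm can. A call is refused whole if a number of a shift passes 41.7 or a number of a turn 0.125, either way. A call with a gripper value outside its range is refused whole. The fingers move at their own pace and stop on an object; "squeeze" is the grip in N (left out, the last holds). Time passes only in rows, so rows that do not move let the fingers close, or fill a call up. It gives the time, the measured TCP pose, the force, the opening and the grip force at its end, in the units of the state.
- env.observe(): the state, without advancing time (a new reading comes with each control period).
- optics.capture(name): name is "scene" or "side" or "wrist"; returns the picture (400x640x3 uint8, red, green, blue); there is no depth.
- optics.camera_info(name): a dict with "intrinsics" (3x3 intrinsics, pixels), "position" and "rotation" of the camera in the world. Camera axes: x right, y down, z forward; pixel columns grow to the right and rows downward; lengths in m; the calibration is good to about 2 mm. A picture is of the moment at which its call begins: read the wrist's pose just before it. camera_info takes no time and is no camera call; for the wrist camera it gives the pose at the moment of the call.
- env.job_done(): hands the job in; it is judged then, once.
The state is a dict: "time": time; "joint_pos": joint angles; "dq": joint speeds; "joint_efforts": joint torques, N m; "tool_pos": TCP position; "eef_rot": TCP orientation; "contact_force": force on the tool from outside, world axes, zero at the start; "torque": the same for the moment, N m; "opening": finger opening in m; "grasp_force": force on a finger pad.
Only numpy, scipy, OpenCV 4.12 (cv2) and the standard library are available. Lean on these libraries where they do the work, as an engineer would, in place of code of your own. Each camera call takes 0.05 s, during which the arm holds its last target. There are 200 camera calls.

## Working session

There is one attempt and no reset: what is moved stays moved. The work goes in short steps, Python scripts to look and compute and a tool call to move; the robot and the scene stay as the last step left them, time stands still between calls to the robot, and variables do not carry over. Pictures are saved under pics/ and viewed, at most 10 in all, crops included, and the job is handed in when it is done.

Besides the shell and the picture viewer there is one more tool, called after "Request:" as name(argument=value, ...) on one line, values as JSON. apply_moves: Moves the arm, as the interface text tells. Its arguments: {"type":"object","properties":{"increments":{"type":"array","items":{"type":"array","items":{"type":"number"}}},"squeeze":{"type":"number"}},"required":["increments"]}

```bash
mkdir -p pics
python3 - <<'E'
from workcell import env, optics
import cv2, numpy as np
s=env.observe(); print({k:np.round(v,3) for k,v in s.items()}, env.grip_point_offset)
for n in ("scene","side"):
    im=optics.capture(n); cv2.imwrite(f"pics/{n}0.png",im[:,:,::-1])
    c=optics.camera_info(n); print(n,np.round(c["intrinsics"],1).tolist(),np.round(c["position"],3),np.round(c["rotation"],3).tolist())
E
```

```text
{'time': np.float64(0.0), 'joint_pos': array([-1.149,  0.314, -0.048,  1.21 ,  0.   ,  1.571]), 'dq': array([-0.   , -0.003, -0.001, -0.001, -0.   , -0.001]), 'joint_efforts': array([-1.0000e-03, -5.3959e+01,  3.3975e+01,  1.9000e-02,  0.0000e+00,
       -0.0000e+00]), 'tool_pos': array([ 0.245, -0.547,  0.23 ]), 'eef_rot': array([-3.07e+00, -6.57e-01,  1.00e-03]), 'contact_force': array([-0.125, -0.503, -0.32 ]), 'torque': array([-0.015,  0.021,  0.004]), 'grasp_force': np.float64(0.0), 'opening': np.float64(0.086)} -0.0187
scene [[396.2, 0.0, 318.0], [0.0, 396.2, 199.6], [0.0, 0.0, 1.0]] [ 0.193 -0.496  0.478] [-1.989, 0.39, -0.266]
side [[496.9, 0.0, 321.2], [0.0, 496.9, 200.6], [0.0, 0.0, 1.0]] [0.171 1.255 0.64 ] [-0.361, 2.505, -1.586]
```

View pics/scene0.png

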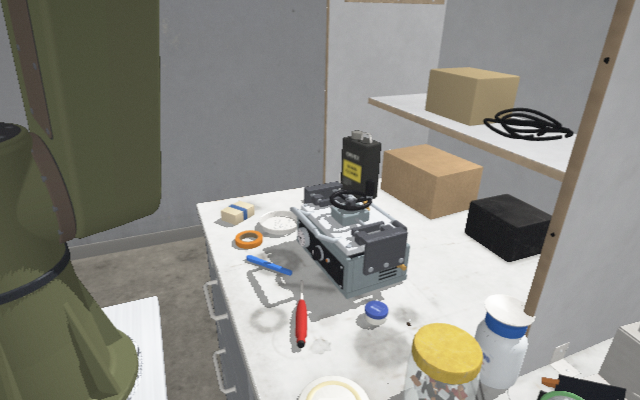

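View pics/side0.png

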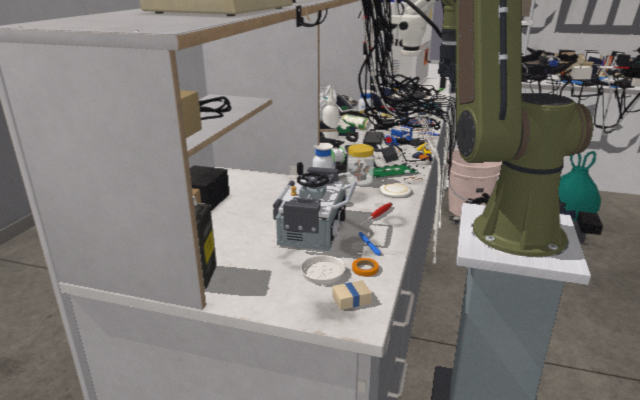

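The scene camera shows the chamber at about (350,240), with the wheel at (350,200) and the dark keeper boxes at its sides. The side camera shows it at about (315,205), with the wheel at (312,180). I'll enlarge both in one picture.

Run:
```python
import cv2, numpy as np
a=cv2.imread("pics/scene0.png")[170:300,280:420]; b=cv2.imread("pics/side0.png")[155:255,260:370]
a=cv2.resize(a,(430,400),interpolation=cv2.INTER_CUBIC); b=cv2.resize(b,(370,336),interpolation=cv2.INTER_CUBIC)
o=np.zeros((400,800,3),np.uint8); o[:,:430]=a; o[:336,430:]=b
cv2.imwrite("pics/crop0.png",o)
```

```text
(no output)
```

View pics/crop0.png

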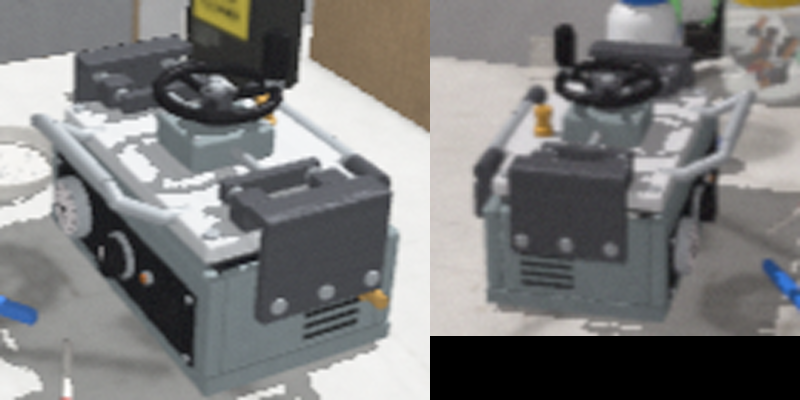

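Crop features:
- **Scene view (left):** wheel hub (215,92), front bar from (45,122) to (112,203), hinge end knob (365,168), front right bottom corner (207,393).
- **Side view (right):** wheel (610,85), grip (565,47), bar from (748,97) to (712,160), hinge knobs (537,95) and (488,165).

Next I'll cast rays.

```bash
cat > h.py <<'E'
from workcell import env, optics
import cv2, numpy as np
from scipy.spatial.transform import Rotation as R
def ray(n,u,v):
    c=optics.camera_info(n); r=np.array(c["rotation"]); M=r if r.shape==(3,3) else R.from_rotvec(r).as_matrix()
    d=M@np.linalg.inv(c["intrinsics"])@[u,v,1]; return np.array(c["position"]),d/np.linalg.norm(d)
def plane(n,u,v,z):
    p,d=ray(n,u,v); return p+d*(z-p[2])/d[2]
def tri(o1,d1,o2,d2):
    A=np.c_[d1,-d2]; t=np.linalg.lstsq(A,o2-o1,rcond=None)[0]; a=o1+t[0]*d1; b=o2+t[1]*d2
    return (a+b)/2,np.linalg.norm(a-b)
E
python3 - <<'E'
from h import *
np.set_printoptions(precision=4,suppress=True)
S=lambda x,y:(280+x/3.071-.33,170+y/3.077-.33); D=lambda x,y:(260+(x-430)/3.364-.33,155+y/3.36-.33)
for nm,a,b,z in [("wheel",(218,92),(611,86),.145),("grip",(277,62),(565,47),.17),("barL",(42,121),(748,97),.123),("barmid",None,None,0),("barR",(112,203),(712,160),.123),
   ("cornFR",(207,393),None,0),("cornBR",(392,338),None,0),("cornBL",None,(490,303),0),("cornFL",None,(666,320),0),("hingeR",(365,168),None,.096),("hingeL",None,(488,165),.096),("hingeR",None,(537,95),.096)]:
    if a: print(nm,"scene",plane("scene",*S(*a),z))
    if b: print(nm,"side",plane("side",*D(*b),z))
    if a and b: print("  tri",tri(*ray("scene",*S(*a)),*ray("side",*D(*b))))
E
```

```text
wheel scene [0.5265 0.123  0.145 ]
wheel side [0.5226 0.139  0.145 ]
  tri (array([0.5275, 0.1277, 0.1413]), np.float64(0.003788502119453517))
grip scene [0.5556 0.1022 0.17  ]
grip side [0.5612 0.1323 0.17  ]
  tri (array([0.5656, 0.1174, 0.1629]), np.float64(0.0022103980328427022))
barL scene [0.4226 0.1658 0.123 ]
barL side [0.4289 0.0806 0.123 ]
  tri (array([0.4143, 0.1316, 0.1433]), np.float64(0.00814952040723761))
barR scene [0.4253 0.0545 0.123 ]
barR side [0.4279 0.1995 0.123 ]
  tri (array([0.4497, 0.1157, 0.0827]), np.float64(0.0032921367169246895))
cornFR scene [0.4741 0.0187 0.    ]
cornBR scene [0.6094 0.0231 0.    ]
cornBL side [0.5884 0.2391 0.    ]
cornFL side [0.4542 0.2257 0.    ]
hingeR scene [0.6129 0.0776 0.096 ]
hingeL side [0.6009 0.2001 0.096 ]
hingeR side [0.6103 0.0639 0.096 ]
```

Left and right in the side view were swapped, so I re-paired them. All cues then put the chamber centre (the wheel axis) near (0.527, 0.127), with a yaw of 0.02 to 0.1. I'll swing over towards it and check with the wrist camera.

Request:
apply_moves(increments=[[0,0,-0.07,38,-12,-16,85],[0,0,-0.07,38,-12,-16,85],[0,0,-0.07,38,-12,-16,85],[0,0,-0.07,38,-12,-16,85],[0,0,-0.07,38,-12,-16,85]])

```text
time: 0.52
tool_pos: [0.3709, -0.3992, 0.3091]
eef_rot: [-2.908, -1.187, 0.0]
contact_force: [1.2, 0.1, 0.4]
opening: 0.085
grasp_force: 0.0
```

Request:
apply_moves(increments=[[0,0,-0.07,36,-15,0,60],[0,0,-0.07,36,-15,0,60],[0,0,-0.07,36,-15,0,60],[0,0,-0.07,36,-15,0,60],[0,0,-0.07,36,-15,0,60]])

```text
time: 0.93
tool_pos: [0.4209, -0.2114, 0.3085]
eef_rot: [-2.657, -1.676, 0.0]
contact_force: [1.3, 1.3, 0.2]
opening: 0.0594
grasp_force: 0.0
```

Request:
apply_moves(increments=[[0,0,-0.07,32,0,0,45],[0,0,-0.07,32,0,0,45],[0,0,-0.07,32,0,0,45],[0,0,-0.07,32,0,0,45],[0,0,-0.07,32,0,0,45]])

```text
time: 1.35
tool_pos: [0.4693, -0.0601, 0.3086]
eef_rot: [-2.325, -2.113, 0.0]
contact_force: [1.3, -0.6, -0.1]
opening: 0.0452
grasp_force: 0.0
```

Request:
apply_moves(increments=[[0,0,-0.04,30,0,0,45],[0,0,-0.04,30,0,0,45],[0,0,-0.03,30,0,0,45],[0,0,-0.03,30,0,0,45],[0,0,0,0,0,0,45]])

```text
time: 1.77
tool_pos: [0.4737, 0.0623, 0.3085]
eef_rot: [-2.167, -2.271, -0.001]
contact_force: [-0.1, 0.1, -0.9]
opening: 0.0449
grasp_force: 0.0
```

Run:
```python
from h import *
s=env.observe(); c=optics.camera_info("wrist"); im=optics.capture("wrist"); cv2.imwrite("pics/w1.png",im[:,:,::-1])
print(s["time"],np.round(s["tool_pos"],4),np.round(R.from_rotvec(s["eef_rot"]).as_matrix(),3).tolist(),s["joint_pos"].round(3))
print(np.array(c["intrinsics"]).round(1).tolist(),c["position"],c["rotation"])
np.savez("w1.npz",K=c["intrinsics"],p=c["position"],r=c["rotation"])
```

```text
1.7667 [0.4737 0.0623 0.3085] [[-0.047, 0.999, -0.001], [0.999, 0.047, 0.002], [0.002, -0.001, -1.0]] [ 0.129  0.061 -0.18   1.33   0.002  1.653]
[[338.9, 0.0, 322.5], [0.0, 338.9, 202.3], [0.0, 0.0, 1.0]] [0.47120667 0.14437397 0.4513356 ] [2.81656051 0.06651064 0.00883055]
```

View pics/w1.png

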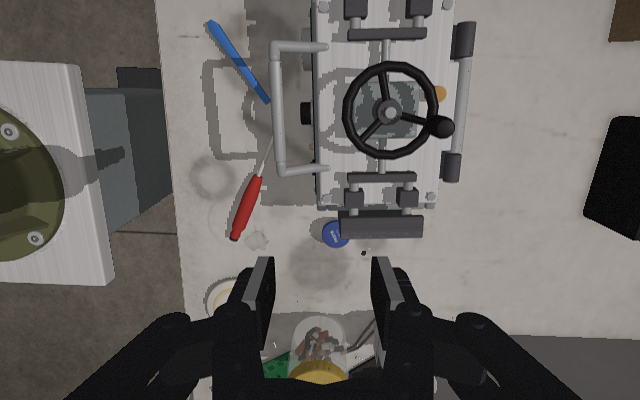

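The wrist view shows the wheel centred at (390,110), the grip blob at about (440,126), and the bar from (277,45) to (281,172), with nothing tall near the wheel. Next I'll refine these with masks.

Run:
```python
from h import *
np.set_printoptions(precision=4,suppress=True)
f=np.load("w1.npz"); M=R.from_rotvec(f["r"]).as_matrix(); Ki=np.linalg.inv(f["K"])
def pl(u,v,z):
    d=M@Ki@[u,v,1]; return (f["p"]+d*(z-f["p"][2])/d[2])
g=cv2.imread("pics/w1.png",0)
m=np.zeros_like(g); m[55:165,335:460]=(g[55:165,335:460]<60)*255
n,l,st,ce=cv2.connectedComponentsWithStats(m); i=1+np.argmax(st[1:,4]); m=(l==i).astype(np.uint8)*255
print("blob",st[i])
# grip: opening with big kernel
o=cv2.morphologyEx(m,cv2.MORPH_OPEN,cv2.getStructuringElement(cv2.MORPH_ELLIPSE,(15,15)))
ys,xs=np.nonzero(o); print("grip px",xs.min(),xs.max(),ys.min(),ys.max(),xs.mean(),ys.mean())
for z in (.17,.185): print("grip",z,pl(xs.mean(),ys.mean(),z))
# rim outer: contour points left of x<425, hull fit
c=np.vstack(cv2.findContours(m,cv2.RETR_EXTERNAL,cv2.CHAIN_APPROX_NONE)[0])[:,0]; c=c[c[:,0]<415]
P=np.array([pl(u,v,.145)[:2] for u,v in c]); A=np.c_[2*P,np.ones(len(P))]; s=np.linalg.lstsq(A,(P**2).sum(1),rcond=None)[0]
print("rim centre",s[:2],"diam",2*np.sqrt(s[2]+s[0]**2+s[1]**2))
# bar: for rows, brightness midpoints
mid=[]
for y in range(60,160,5):
    r=g[y,262:300].astype(int); print(y,r.tolist()) if y in(80,140) else 0
# keeper right / lid corners
for nm,u,v,z in [("barTop",277.5,52,.123),("barBot",281,165,.123),("hinge a",468,60,.096),("hinge b",454,150,.096),("lid fl",316,2,.103),("lid fr",319,205,.103),("lid br",438,206,.103)]: print(nm,pl(u,v,z))
```

```text
blob [ 342   61  113   99 3955]
grip px 423 451 113 137 437.21206581352834 125.52285191956125
grip 0.17 [0.5654 0.1201 0.17  ]
grip 0.185 [0.5603 0.1214 0.185 ]
rim centre [0.5298 0.1276] diam 0.08249642762019409
80 [82, 82, 82, 83, 81, 81, 81, 76, 87, 102, 113, 122, 131, 146, 158, 172, 172, 158, 138, 130, 86, 78, 79, 82, 84, 85, 86, 89, 92, 95, 95, 97, 102, 101, 97, 96, 92, 97]
140 [104, 103, 102, 101, 100, 100, 98, 93, 105, 118, 123, 81, 91, 111, 117, 128, 137, 151, 150, 153, 142, 135, 129, 95, 85, 88, 91, 92, 94, 96, 95, 97, 99, 99, 100, 102, 103, 105]
barTop [0.4293 0.1731 0.123 ]
barBot [0.4332 0.0709 0.123 ]
hinge a [0.6103 0.177  0.096 ]
hinge b [0.6116 0.0895 0.096 ]
lid fl [0.4613 0.218  0.103 ]
lid fr [0.4725 0.0241 0.103 ]
lid br [0.6019 0.0291 0.103 ]
```

The measurements agree: axis (0.530, 0.1275), yaw about 0.05 (the tool is already aligned), rim diameter 82 to 85 mm, and grip at (0.566, 0.120), 37 mm from the axis. I'll approach the grip now.

Request:
apply_moves(increments=[[0,0,0,10.7,19,16,45],[0,0,0,10.7,19,16,45],[0,0,0,10.7,19,16,45],[0,0,0,10.7,19,16,45],[0,0,0,10.7,19,16,45]])

```text
time: 2.23
tool_pos: [0.5676, 0.1147, 0.2279]
eef_rot: [2.177, 2.265, -0.001]
contact_force: [-0.2, 0.4, 0.1]
opening: 0.045
grasp_force: 0.0
```

Request:
apply_moves(increments=[[0,0,0,0,0,16,45],[0,0,0,0,0,16,45],[0,0,0,0,0,16,45],[0,0,0,0,0,14,45],[0,0,0,0,0,8,45]])

```text
time: 2.65
tool_pos: [0.5658, 0.114, 0.1567]
eef_rot: [-2.176, -2.264, 0.004]
contact_force: [-0.0, -0.2, -0.8]
opening: 0.045
grasp_force: 0.0
```

Run:
```python
from h import *
s=env.observe(); im=optics.capture("wrist"); sd=optics.capture("side")
a=im[:,120:520,::-1]; b=cv2.resize(sd[130:230,255:355,::-1],(400,400),interpolation=cv2.INTER_CUBIC); cv2.imwrite("pics/g1.png",np.hstack([a,b]))
print(s["tool_pos"],s["contact_force"],s["joint_pos"].round(2))
```

```text
[0.56578785 0.11403456 0.15673216] [-0.01179473 -0.16741593 -0.81162708] [ 0.2   0.31 -0.22  1.04 -0.    1.73]
```

View pics/g1.png

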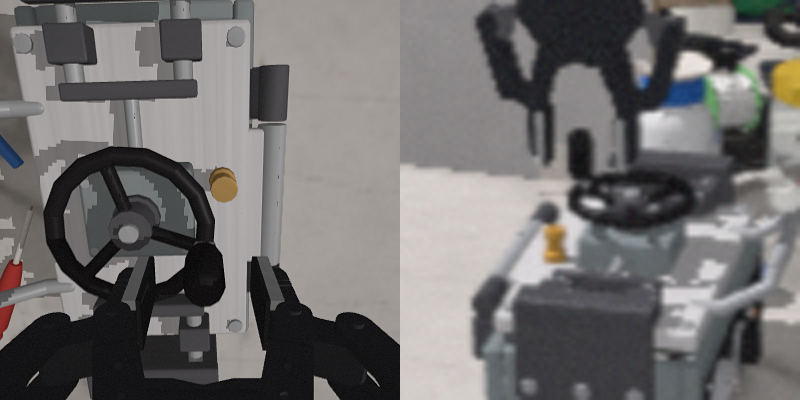

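The grip stands between the fingers at (205,275), about 6 mm ahead in tool x. The fingertips clear the rim. I'll shift 6 mm and close.

Request:
apply_moves(increments=[[0,0,0,6,0,0,45],[0,0,0,0,0,0,20],[0,0,0,0,0,0,10],[0,0,0,0,0,0,10],[0,0,0,0,0,0,10]], squeeze=30)

```text
time: 3.17
tool_pos: [0.5664, 0.1218, 0.1602]
eef_rot: [-2.175, -2.267, -0.001]
contact_force: [-3.9, 1.1, 5.3]
opening: 0.0165
grasp_force: 29.2
```

Request:
apply_moves(increments=[[0,0,0,0,0,0,10],[0,0,0,0,0,0,10],[0,0,0,0,0,0,10],[0,0,0,0,0,0,10],[0,0,0,0,0,0,10]])

```text
time: 3.58
tool_pos: [0.5664, 0.1218, 0.1602]
eef_rot: [-2.175, -2.267, -0.001]
contact_force: [-4.1, -0.1, 5.1]
opening: 0.0168
grasp_force: 29.2
```

Gripped at the expected 37 to 38 mm from the axis. Next I'll work out the arc increments.

Run:
```python
import numpy as np
a=-.2+.2*np.arange(36); r=38
for k in range(35): print(k, round(a[k+1],2), np.round([r*(np.sin(a[k+1])-np.sin(a[k])), r*(np.cos(a[k+1])-np.cos(a[k]))],1), np.round(np.array([.5290,.1277])+.038*np.array([np.cos(a[k+1]+.04),np.sin(a[k+1]+.04)]),4) if k%5==4 else "")
```

```text
0 0.0 [7.5 0.8] 
1 0.2 [ 7.5 -0.8] 
2 0.4 [ 7.2 -2.2] 
3 0.6 [ 6.7 -3.6] 
4 0.8 [ 5.8 -4.9] [0.5544 0.156 ]
5 1.0 [ 4.7 -5.9] 
6 1.2 [ 3.4 -6.8] 
7 1.4 [ 2.  -7.3] 
8 1.6 [ 0.5 -7.6] 
9 1.8 [-1.  -7.5] [0.5189 0.1643]
10 2.0 [-2.5 -7.2] 
11 2.2 [-3.8 -6.5] 
12 2.4 [-5.1 -5.7] 
13 2.6 [-6.1 -4.5] 
14 2.8 [-6.9 -3.2] [0.4927 0.139 ]
15 3.0 [-7.4 -1.8] 
16 3.2 [-7.6 -0.3] 
17 3.4 [-7.5  1.2] 
18 3.6 [-7.1  2.7] 
19 3.8 [-6.4  4. ] [0.4999 0.1033]
20 4.0 [-5.5  5.2] 
21 4.2 [-4.4  6.2] 
22 4.4 [-3.  7.] 
23 4.6 [-1.6  7.4] 
24 4.8 [-0.1  7.6] [0.5338 0.09  ]
25 5.0 [1.4 7.5] 
26 5.2 [2.9 7. ] 
27 5.4 [4.2 6.3] 
28 5.6 [5.4 5.4] 
29 5.8 [6.3 4.2] [0.5633 0.1114]
30 6.0 [7.  2.8] 
31 6.2 [7.5 1.4] 
32 6.4 [ 7.6 -0.1] 
33 6.6 [ 7.4 -1.6] 
34 6.8 [ 6.9 -3.1] [0.5613 0.1478]
```

Request:
apply_moves(increments=[[0,0,0,7.5,0.8,-1.5,10],[0,0,0,7.5,-0.8,0,10],[0,0,0,7.2,-2.2,0,10],[0,0,0,6.7,-3.6,0,10],[0,0,0,5.8,-4.9,0,10]])

```text
time: 4.0
tool_pos: [0.5559, 0.1564, 0.1605]
eef_rot: [2.174, 2.265, 0.003]
contact_force: [4.6, -1.7, -6.5]
opening: 0.0166
grasp_force: 30.2
```

Request:
apply_moves(increments=[[0,0,0,4.7,-5.9,0,10],[0,0,0,3.4,-6.8,0,10],[0,0,0,2.0,-7.3,0,10],[0,0,0,0.5,-7.6,0,10],[0,0,0,-1.0,-7.5,0,10]])

```text
time: 4.42
tool_pos: [0.5198, 0.1664, 0.1605]
eef_rot: [-2.173, -2.267, -0.006]
contact_force: [4.4, 2.9, -7.1]
opening: 0.0167
grasp_force: 30.1
```

The wheel follows with low forces, so I'll continue.

Request:
apply_moves(increments=[[0,0,0,-2.5,-7.2,0,10],[0,0,0,-3.8,-6.5,0,10],[0,0,0,-5.1,-5.7,0,10],[0,0,0,-6.1,-4.5,0,10],[0,0,0,-6.9,-3.2,0,10]])

```text
time: 4.83
tool_pos: [0.4925, 0.1403, 0.1605]
eef_rot: [-2.172, -2.267, -0.004]
contact_force: [2.3, 4.2, -5.3]
opening: 0.0169
grasp_force: 30.2
```

Request:
apply_moves(increments=[[0,0,0,-7.4,-1.8,0,10],[0,0,0,-7.6,-0.3,0,10],[0,0,0,-7.5,1.2,0,10],[0,0,0,-7.1,2.7,0,10],[0,0,0,-6.4,4.0,0,10]])

```text
time: 5.25
tool_pos: [0.501, 0.1035, 0.1604]
eef_rot: [-2.174, -2.266, -0.005]
contact_force: [5.5, 10.0, -8.6]
opening: 0.0171
grasp_force: 29.9
```

Request:
apply_moves(increments=[[0,0,0,-5.5,5.2,0,10],[0,0,0,-4.4,6.2,0,10],[0,0,0,-3.0,7.0,0,10],[0,0,0,-1.6,7.4,0,10],[0,0,0,-0.1,7.6,0,10]])

```text
time: 5.67
tool_pos: [0.5331, 0.0915, 0.1603]
eef_rot: [-2.17, -2.263, -0.003]
contact_force: [-5.1, 11.9, 0.4]
opening: 0.0169
grasp_force: 30.7
```

Request:
apply_moves(increments=[[0,0,0,1.4,7.5,0,10],[0,0,0,2.9,7.0,0,10],[0,0,0,4.2,6.3,0,10],[0,0,0,5.4,5.4,0,10],[0,0,0,6.3,4.2,0,10]])

```text
time: 6.08
tool_pos: [0.5618, 0.1099, 0.1602]
eef_rot: [-2.175, -2.264, 0.006]
contact_force: [-7.4, -0.6, 2.9]
opening: 0.0169
grasp_force: 31.1
```

Request:
apply_moves(increments=[[0,0,0,7.0,2.0,0,10],[0,0,0,7.0,0.8,0,10],[0,0,0,4.0,0,0,10],[0,0,0,2.0,0,0,10],[0,0,0,0,0,0,10]])

```text
time: 6.5
tool_pos: [0.5668, 0.1311, 0.1605]
eef_rot: [2.174, 2.266, 0.002]
contact_force: [5.5, -1.3, -5.9]
opening: 0.0168
grasp_force: 30.3
```

Request:
apply_moves(increments=[[0,0,0,2,0,0,10],[0,0,0,2,0,0,10],[0,0,0,2,0,0,10],[0,0,0,0,0,0,10],[0,0,0,0,0,0,10]])

```text
time: 6.92
tool_pos: [0.5667, 0.1327, 0.1604]
eef_rot: [2.173, 2.258, -0.007]
contact_force: [6.1, -15.0, -4.5]
opening: 0.0167
grasp_force: 30.4
```

Run:
```python
from h import *
P=np.array([[.5664,.1218],[.5559,.1564],[.5198,.1664],[.4925,.1403],[.501,.1035],[.5331,.0915],[.5618,.1099],[.5668,.1311]])
s=np.linalg.lstsq(np.c_[2*P,np.ones(8)],(P**2).sum(1),rcond=None)[0]; print(s[:2],np.sqrt(s[2]+s[0]**2+s[1]**2))
o=env.observe(); d=o["tool_pos"][:2]-s[:2]; print(o["tool_pos"],o["contact_force"],np.arctan2(d[1],d[0]))
im=optics.capture("side"); sc=optics.capture("scene")
f=lambda a:cv2.resize(a[:,:,::-1],(400,400),interpolation=cv2.INTER_CUBIC)
cv2.imwrite("pics/s2.png",np.hstack([f(sc[150:290,280:420]),f(im[130:240,250:360])]))
```

```text
[0.5289637  0.12937622] 0.03810143708484561
[0.56672786 0.13273771 0.16044219] [  6.09885489 -15.03822226  -4.53028187] 0.0887788136172385
```

View pics/s2.png

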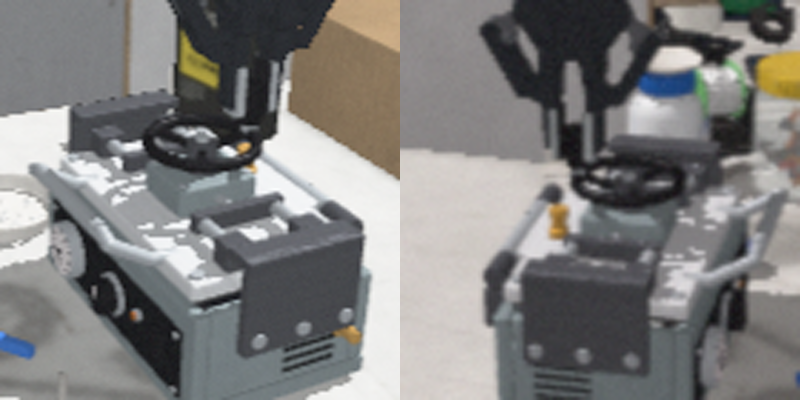

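The stop is reached: 15 N of reaction with no further motion, and the lid is still down. I'll ease off, open and rise.

Request:
apply_moves(increments=[[0,0,0,-3,0,0,10],[0,0,0,0,0,0,30],[0,0,0,0,0,0,42],[0,0,0,0,0,0,42],[0,0,0,0,0,-10,42]])

```text
time: 7.43
tool_pos: [0.5641, 0.1342, 0.1692]
eef_rot: [-2.173, -2.265, 0.003]
contact_force: [-0.1, -0.4, -0.6]
opening: 0.0422
grasp_force: 0.0
```

Request:
apply_moves(increments=[[0,0,0,0,0,-18,42],[0,0,0,0,0,-18,42],[0,0,0,0,-10,-18,42],[0,0,0,-2,-20,-15,42],[0,0,0,-2,-25,0,42]])

```text
time: 7.85
tool_pos: [0.5128, 0.1287, 0.2434]
eef_rot: [2.173, 2.265, 0.009]
contact_force: [-0.4, 0.8, 0.8]
opening: 0.0419
grasp_force: 0.0
```

Request:
apply_moves(increments=[[-0.1,0,0,-1,-25,0,42],[-0.1,0,0,-1,-25,2,42],[-0.1,0,0,-1,-25,5,42],[-0.1,0,0,0,-20,5,42],[0,0,0,0,0,0,42]])

```text
time: 8.27
tool_pos: [0.4024, 0.1156, 0.2009]
eef_rot: [1.967, 2.058, 0.393]
contact_force: [-4.5, -1.6, -4.2]
opening: 0.042
grasp_force: 0.0
```

Run:
```python
from h import *
np.set_printoptions(precision=4,suppress=True)
s=env.observe(); im=optics.capture("wrist"); cv2.imwrite("pics/w3.png",im[:,:,::-1])
Rm=R.from_rotvec(s["eef_rot"]).as_matrix(); print(s["tool_pos"],Rm,s["joint_pos"])
b=np.array([.428,.1233,.123]); print("bar grasp delta tool mm",1000*Rm.T@(b-s["tool_pos"]))
```

```text
[0.4024 0.1156 0.2009] [[-0.0438  0.9266  0.3735]
 [ 0.999   0.0428  0.011 ]
 [-0.0058  0.3736 -0.9276]] [ 0.3818 -0.3317 -0.8311  0.7098 -0.1293  1.884 ]
bar grasp delta tool mm [ 7.025  -5.0768 81.8825]
```

View pics/w3.png

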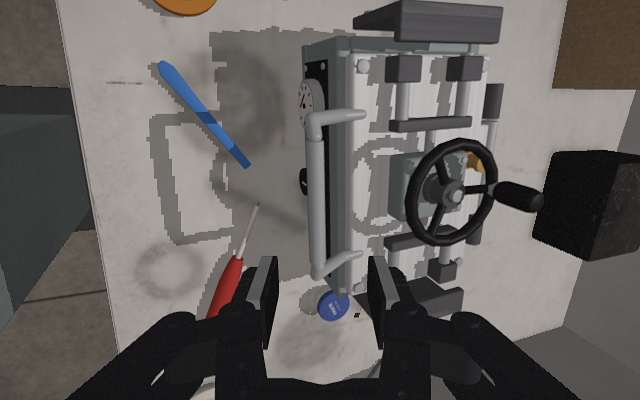

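The bar runs from (314,125) to (319,272) in the wrist view, and the grip stands behind the axis at (518,197). I'll take the bar position from this view.

Run:
```python
from h import *
np.set_printoptions(precision=4,suppress=True)
g=cv2.imread("pics/w3.png",0)
s=env.observe(); Rm=R.from_rotvec(s["eef_rot"]).as_matrix()
for v in (150,195,240): print(v,[int(x) for x in g[v,300:335]])
for nm,u,v,z in [("L",314.5,125,.123),("mid",317,198,.123),("R",319.5,272,.123),("tip",320,250,.2),("hub",455,196,.15)]:
    p=plane("wrist",u,v,z); print(nm,p,"tool mm",1000*Rm.T@(p-s["tool_pos"]))
```

```text
150 [111, 112, 111, 112, 113, 81, 78, 86, 89, 94, 99, 103, 109, 116, 121, 127, 134, 139, 146, 147, 148, 150, 150, 127, 42, 6, 16, 14, 16, 60, 69, 67, 67, 67, 65]
195 [95, 94, 95, 90, 64, 50, 50, 59, 83, 88, 90, 95, 102, 109, 117, 121, 128, 134, 139, 144, 146, 148, 148, 148, 118, 23, 9, 15, 12, 25, 68, 69, 67, 67, 67]
240 [110, 109, 108, 110, 110, 111, 112, 111, 97, 72, 89, 88, 92, 97, 107, 116, 123, 128, 132, 139, 144, 147, 145, 145, 144, 101, 21, 14, 16, 14, 51, 69, 69, 67, 68]
L [0.4357 0.1776 0.123 ] tool mm [58.7675 -4.3161 88.3742]
mid [0.4395 0.1263 0.123 ] tool mm [ 7.3557 -2.9396 89.1287]
R [0.444  0.0657 0.123 ] tool mm [-53.4117  -1.3388  90.0099]
tip [0.411  0.1253 0.2   ] tool mm [ 7.3056 -0.1555  7.0721]
hub [0.5412 0.1281 0.15  ] tool mm [  4.5615 101.3929 102.6528]
```

The hub reads about 12 mm too far forward in this tilted view. The model and the circle fit agree on a bar at tool (+6, -4, +82…89) mm, so I'll go there.

Request:
apply_moves(increments=[[0,0,-0.025,3,-2,15,42],[0,0,0,3,-2,18,42],[0,0,0,0,0,18,42],[0,0,0,0,0,15,42],[0,0,0,0,0,0,42]])

```text
time: 8.73
tool_pos: [0.4421, 0.1281, 0.1508]
eef_rot: [1.937, 2.07, 0.406]
contact_force: [0.4, -0.5, 0.2]
opening: 0.0421
grasp_force: 0.0
```

Request:
apply_moves(increments=[[0,0,0,0,0,10,42],[0,0,0,0,0,10,42],[0,0,0,0,0,8,42],[0,0,0,0,0,4,42],[0,0,0,0,0,0,42]])

```text
time: 9.15
tool_pos: [0.4638, 0.1305, 0.1321]
eef_rot: [1.929, 2.056, 0.428]
contact_force: [-7.5, -3.7, 35.5]
opening: 0.0423
grasp_force: 28.5
```

Run:
```python
from h import *
np.set_printoptions(precision=4,suppress=True)
s=env.observe(); im=optics.capture("wrist"); sd=optics.capture("side")
a=im[:,120:520,::-1]; b=cv2.resize(sd[130:230,280:380,::-1],(400,400),interpolation=cv2.INTER_CUBIC); cv2.imwrite("pics/b1.png",np.hstack([a,b]))
Rm=R.from_rotvec(s["eef_rot"]).as_matrix(); print(s["tool_pos"],Rm,s["joint_pos"],s["contact_force"])
b=np.array([.428,.1233,.123]); print("bar delta tool mm",1000*Rm.T@(b-s["tool_pos"]))
```

```text
[0.4638 0.1305 0.1321] [[-0.0622  0.9121  0.4053]
 [ 0.998   0.06    0.0182]
 [-0.0078  0.4056 -0.914 ]] [ 0.3611 -0.1443 -0.8882  0.4278 -0.1265  1.8423] [-7.5343 -3.6975 35.5384]
bar delta tool mm [ -4.8995 -36.7492  -6.327 ]
```

View pics/b1.png

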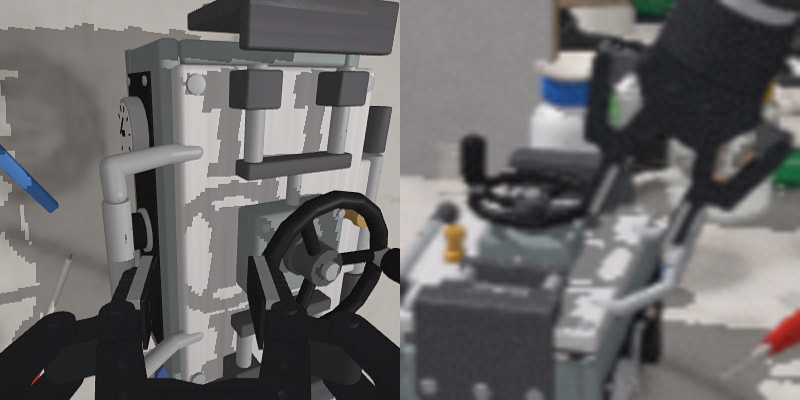

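The arm had not settled when I measured, so the lower finger landed on the bar (35 N). I'll back out and shift 37 mm towards the robot.

Request:
apply_moves(increments=[[0,0,0,0,0,-12,42],[0,0,0,0,0,-15,42],[0,0,0,0,0,-15,42],[0,0,0,0,0,0,42],[0,0,0,0,0,0,42]])

```text
time: 9.67
tool_pos: [0.4396, 0.1285, 0.1634]
eef_rot: [1.934, 2.067, 0.414]
contact_force: [0.2, 0.6, 0.2]
opening: 0.0425
grasp_force: 0.0
```

Request:
apply_moves(increments=[[0,0,0,-2,-12,0,42],[0,0,0,-2,-12,0,42],[0,0,0,0,-12,0,42],[0,0,0,0,0,0,42],[0,0,0,0,0,0,42]])

```text
time: 10.08
tool_pos: [0.4042, 0.1212, 0.1464]
eef_rot: [1.936, 2.069, 0.408]
contact_force: [0.3, 0.5, 0.2]
opening: 0.042
grasp_force: 0.0
```

```bash
cat > st.py <<'E'
from h import *
np.set_printoptions(precision=4,suppress=True)
s=env.observe(); Rm=R.from_rotvec(s["eef_rot"]).as_matrix(); print(s["tool_pos"],"z",Rm[:,2],"y",Rm[:,1],s["joint_pos"],s["dq"],s["contact_force"])
b=np.array([.428,.1233,.123]); print("bar delta tool mm",1000*Rm.T@(b-s["tool_pos"]))
E
python3 st.py
```

```text
[0.4042 0.1212 0.1464] z [ 0.388   0.0157 -0.9215] y [0.9194 0.0634 0.3882] [ 0.3982 -0.2812 -0.9394  0.5367 -0.1364  1.8764] [-0.0046  0.0089  0.0359 -0.013  -0.001  -0.0023] [0.3014 0.549  0.1647]
bar delta tool mm [ 0.7637 12.9366 30.8675]
```

Request:
apply_moves(increments=[[0,0,0,1,7,0,42],[0,0,0,0,6,0,42],[0,0,0,0,0,8,42],[0,0,0,0,0,0,42],[0,0,0,0,0,0,42]])

```text
time: 10.5
tool_pos: [0.42, 0.1231, 0.1442]
eef_rot: [1.937, 2.068, 0.407]
contact_force: [-0.3, 0.5, -1.1]
opening: 0.042
grasp_force: 0.0
```

```bash
cat >> st.py <<'E'
im=optics.capture("wrist"); sd=optics.capture("side")
a=im[:,120:520,::-1]; b=cv2.resize(sd[130:230,280:380,::-1],(400,400),interpolation=cv2.INTER_CUBIC); cv2.imwrite("pics/b2.png",np.hstack([a,b]))
E
python3 st.py
```

```text
[0.42   0.1231 0.1442] z [ 0.3877  0.0153 -0.9217] y [0.9196 0.0626 0.3879] [ 0.3845 -0.2427 -0.9199  0.5164 -0.1317  1.8645] [ 0.0029 -0.0118 -0.0062  0.012   0.0002 -0.0001] [-0.3462  0.4698 -1.0816]
bar delta tool mm [-0.0917 -0.847  22.5972]
```

View pics/b2.png

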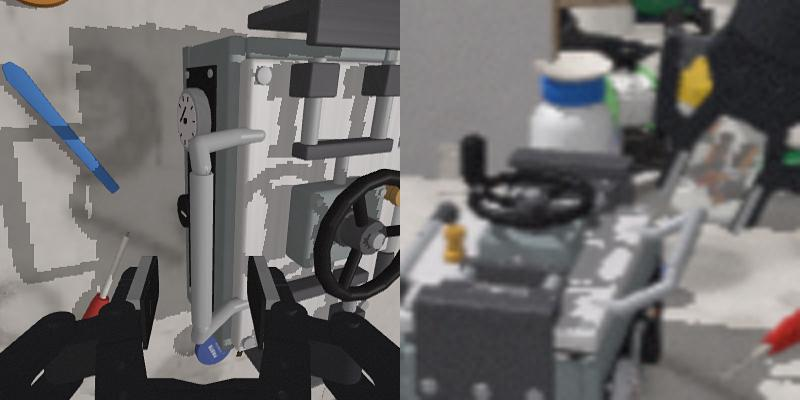

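The bar at u≈202 is centred between the fingers (155 to 250). I'll advance 38 mm and close.

Request:
apply_moves(increments=[[0,0,0,0,0,12,42],[0,0,0,0,0,12,42],[0,0,0,0,0,10,42],[0,0,0,0,0,4,42],[0,0,0,0,0,0,42]])

```text
time: 11.02
tool_pos: [0.4343, 0.1236, 0.1089]
eef_rot: [1.937, 2.069, 0.407]
contact_force: [-0.8, 0.3, 0.1]
opening: 0.0416
grasp_force: 0.0
```

Request:
apply_moves(increments=[[0,0,0,0,0,0,20],[0,0,0,0,0,0,4],[0,0,0,0,0,0,4],[0,0,0,0,0,0,4],[0,0,0,0,0,0,4]], squeeze=50)

```text
time: 11.43
tool_pos: [0.4341, 0.124, 0.1095]
eef_rot: [1.936, 2.069, 0.408]
contact_force: [-0.9, 0.6, -4.1]
opening: 0.0095
grasp_force: 48.7
```

```bash
python3 st.py
```

```text
[0.4341 0.124  0.1095] z [ 0.3878  0.0163 -0.9216] y [0.9195 0.063  0.3881] [ 0.37   -0.164  -0.9552  0.4002 -0.1253  1.8503] [-0.0007  0.0028  0.0003 -0.001   0.0021 -0.0013] [-0.9148  0.6199 -4.1214]
bar delta tool mm [ -0.428   -0.3952 -14.8029]
```

The bar is held: opening 9.5 mm, grip force 49 N, bar 15 mm behind the tip. Next are the lift arc increments.

Run:
```python
import numpy as np
b=np.linspace(.150,.150+.785,21); t=.398; X=-181*np.cos(b); Z=181*np.sin(b); dX=np.diff(X); dZ=np.diff(Z)
for k in range(20): print(k,np.round([np.cos(t)*dX[k]+np.sin(t)*dZ[k], np.sin(t)*dX[k]-np.cos(t)*dZ[k]],1), np.round([434.1+X[k+1]-X[0],109.5+Z[k+1]-Z[0]],0) if k%5==4 else "")
```

```text
0 [ 3.8 -6. ] 
1 [ 4.1 -5.8] 
2 [ 4.3 -5.7] 
3 [ 4.5 -5.5] 
4 [ 4.7 -5.3] [443. 144.]
5 [ 4.9 -5.1] 
6 [ 5.1 -4.9] 
7 [ 5.3 -4.7] 
8 [ 5.5 -4.5] 
9 [ 5.7 -4.3] [458. 176.]
10 [ 5.8 -4.1] 
11 [ 6.  -3.8] 
12 [ 6.1 -3.6] 
13 [ 6.3 -3.4] 
14 [ 6.4 -3.1] [479. 204.]
15 [ 6.5 -2.9] 
16 [ 6.6 -2.6] 
17 [ 6.7 -2.3] 
18 [ 6.8 -2.1] 
19 [ 6.9 -1.8] [506. 228.]
```

Request:
apply_moves(increments=[[0,0,0,0,3.8,-6.0,4],[0,0,0,0,4.1,-5.8,4],[0,0,0,0,4.3,-5.7,4],[0,0,0,0,4.5,-5.5,4],[0,0,0,0,4.7,-5.3,4]])

```text
time: 11.95
tool_pos: [0.4432, 0.1246, 0.1449]
eef_rot: [1.936, 2.068, 0.408]
contact_force: [-3.1, -0.2, -3.2]
opening: 0.0102
grasp_force: 49.8
```

Request:
apply_moves(increments=[[0,0,0,0,4.9,-5.1,4],[0,0,0,0,5.1,-4.9,4],[0,0,0,0,5.3,-4.7,4],[0,0,0,0,5.5,-4.5,4],[0,0,0,0,5.7,-4.3,4]])

```text
time: 12.37
tool_pos: [0.4588, 0.1257, 0.1769]
eef_rot: [1.936, 2.067, 0.408]
contact_force: [-4.1, -1.4, -2.8]
opening: 0.0102
grasp_force: 50.0
```

The lid is rising freely with about 4 N, so the bolts are clear. I'll continue.

Request:
apply_moves(increments=[[0,0,0,0,5.8,-4.1,4],[0,0,0,0,6.0,-3.8,4],[0,0,0,0,6.1,-3.6,4],[0,0,0,0,6.3,-3.4,4],[0,0,0,0,6.4,-3.1,4]])

```text
time: 12.78
tool_pos: [0.4807, 0.1272, 0.2057]
eef_rot: [1.935, 2.066, 0.409]
contact_force: [-2.3, -2.6, -2.8]
opening: 0.0099
grasp_force: 49.9
```

Request:
apply_moves(increments=[[0,0,0,0,6.5,-2.9,4],[0,0,0,0,6.6,-2.6,4],[0,0,0,0,6.7,-2.3,4],[0,0,0,0,6.8,-2.1,4],[0,0,0,0,6.9,-1.8,4]])

```text
time: 13.2
tool_pos: [0.507, 0.129, 0.229]
eef_rot: [1.936, 2.066, 0.408]
contact_force: [1.7, -5.0, -5.5]
opening: 0.0104
grasp_force: 49.5
```

Request:
apply_moves(increments=[[0,0,0,0,0,0,4],[0,0,0,0,0,0,4],[0,0,0,0,0,0,4],[0,0,0,0,0,0,4],[0,0,0,0,0,0,4]])

```text
time: 13.62
tool_pos: [0.507, 0.129, 0.2289]
eef_rot: [1.936, 2.066, 0.408]
contact_force: [0.0, -4.9, -3.1]
opening: 0.0102
grasp_force: 49.7
```

```bash
sed -i 's/sd\[130:230,280:380/sd[110:230,250:370/; s/b2.png/b3.png/' st.py; python3 st.py
python3 - <<'E'
from h import *
s=env.observe(); Rm=R.from_rotvec(s["eef_rot"]).as_matrix()
b=s["tool_pos"]-.0148*Rm[:,2]; psi=.06; h=np.array([.529,.1294])+.078*np.array([np.cos(psi),np.sin(psi)])
X=(h-b[:2])@[np.cos(psi),np.sin(psi)]; Z=b[2]-.096; print("bar",b,"r",np.hypot(X,Z),"lid deg",np.degrees(np.arctan2(Z,X))-8.6)
E
```

```text
[0.507  0.129  0.2289] z [ 0.3899  0.0143 -0.9208] y [0.9187 0.0621 0.39  ] [ 0.3177 -0.1464 -0.6418  0.6888 -0.1084  1.8022] [ 0.0022 -0.0002 -0.0009 -0.0002  0.0003 -0.0001] [ 0.0082 -4.9215 -3.0743]
bar delta tool mm [   0.4371 -114.2014   66.6579]
bar [0.50118609 0.12882008 0.24255383] r 0.18075224944313195 lid deg 45.574114250071794
```

View pics/b3.png

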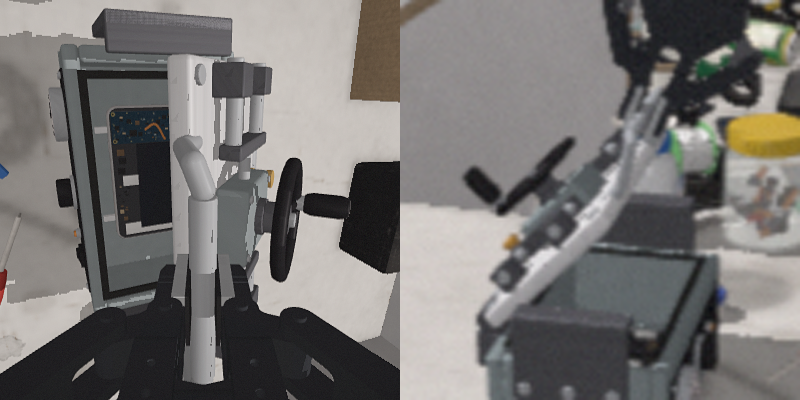

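The lid stands open at 45.6° (radius 181 mm, as given) and still. The bar is gripped between the fingers at (200,290), and the wheel grip is still straight behind the axis at (325,203). I'll hand it in.

```bash
python3 -c "
from workcell import env
print(env.job_done())"
```

```text
the job is handed in; nothing more can be done
None
```

I wound the wheel to its stop with the lid down, then raised the lid to about 45.6°, where the gripper is holding it by the bar; I've handed the job in, but no pass/fail result came back.

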